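# Roll the label down and show the jar to the scanner

## Task

The spice jar lying on the hand-cranked label roller has its label only tacked on: turn the crank two full turns forwards (its grip going over the top away from the robot) to roll the label down all round. Then lift that jar off the rollers and hold it still in the air over the label scanner, lying level with its middle 12 cm above the centre of the glass, lined up with the long side of the glass and its red cap towards the end with the green lamp. Do not let the jar fall, do not disturb the other jars, and finish while still holding the jar there.

Things in the scene. Friction and masses are not known exactly. Their poses are not given: they have to be found in the camera images.
- labeller: hand-cranked label roller, fixed: grey base 150x168 mm, two 100 mm high end plates 124 mm apart, between them two rollers along its y (axes 85 mm up, 14 mm before and behind the middle) with black rubber rings of 12 mm radius. Origin: centre of the underside, on the worktop; z up; crank at the -y end, black belt guard at the +y end
- crank (a joint): angle of the crank (rad): 0 with the grip straight above the shaft; grows when turned forwards, the grip going over the top towards the labeller's +x. 6.283 is one turn; it turns without end, with light friction (under 2 N at the grip). It starts between -0.6 and 0.6
- knob (a point): middle of the crank's black grip: cylinder 18 mm thick, 52 mm long, axis along the labeller's y, spinning freely on its pin. It runs on a vertical circle of radius 40 mm about a shaft 85 mm up and 14 mm to -x of the labeller's origin; it is 124 mm to -y of that origin, 36 mm outside the crank arm. Can be pinched from above and carried round with the gripper's attitude kept
- jar_mid (a point): centre of the spice jar to be labelled: 106 mm long, 45 mm thick, red cap on the last 21 mm, 0.09 to 0.15 kg. It lies along the labeller's y on the rollers, cap to +y, axis 117 mm above the worktop, and turns with them. The rings' tops are 19 mm below its axis: keep fingertips within 15 mm below the axis. This point's z axis runs along the jar to the cap
- jar_cap (a point): centre of the top face of that jar's red cap, 53 mm from jar_mid
- scanner: flat upward-looking label scanner, 100x140x34 mm, fixed on the worktop, grey rim round a dark glass 68x100 mm. Origin: centre of its underside; y along the long side of the glass, towards the end with the green lamp; z up
- glass (a point): centre of the scanner's glass, on its upper face, 32 mm above the worktop
- mustard_jar: mustard jar with red lid, 62 mm wide, 86 mm high, standing beyond the scanner; origin under its centre; leave it alone
- spice_jar_2: second spice jar, same as the first but standing upright, 45 mm wide, 106 mm high; origin under its centre; leave it alone
- honey_jar: honey jar with red lid, 65 mm wide, 100 mm high, standing right of the scanner; origin under its centre; leave it alone

How it is judged (in metres and radians):
On the way, in this order (a step that is already met when the one before it is completed fails the run):
1. the crank has been turned forwards two full turns with the jar lying on the rollers (value of joint crank above 11.6 rad and x of jar_mid in the frame of labeller between -0.012 and 0.012 m and z of jar_mid in the frame of labeller between 0.106 and 0.127 m), for 0.1 s.
2. the jar is lifted clear of the rollers in the gripper (height (world z) of jar_mid above 0.14 m and contact force between the fingers and jar above 1 N and contact force between jar and labeller below 0.1 N), for 0.1 s.
At the end, for the whole second after the job is handed in: The crank reading passed 11.6 rad with the jar on the rollers; at the end the gripper alone holds the jar still: middle within 20 mm of the point 120 mm above the glass centre (sideways and in height), level within 8 deg, lined up within 8 deg, cap to the lamp end (value of joint crank above 11 rad and horizontal distance between jar_mid and glass below 0.02 m and z of jar_mid in the frame of glass between 0.1 and 0.14 m and angle between jar_mid's own z axis and vertical between 1.42 and 1.72 rad and angle between the z axis of jar_mid and the y axis of scanner, either way round below 0.15 rad and y of jar_cap in the frame of scanner above 0.03 m and contact force between the fingers and jar above 1 N and contact force between jar and scanner below 0.1 N and contact force between jar and labeller below 0.1 N and linear speed of jar below 0.02 m/s and angular speed of jar below 0.2 rad/s); the arm keeps its last pose, push and grip.
It fails at once if the jar falls or is knocked to the worktop (height (world z) of jar_mid below 0.075 m).
It fails at once if the jar strikes the scanner (contact force between jar and scanner above 0.5 N).
It fails at once if another jar is disturbed (distance of mustard_jar from where it was at the start of the episode above 0.02 m or angle between mustard_jar's own z axis and vertical above 0.25 rad).
It fails at once if another jar is disturbed (distance of spice_jar_2 from where it was at the start of the episode above 0.02 m or angle between spice_jar_2's own z axis and vertical above 0.25 rad).
It fails at once if another jar is disturbed (distance of honey_jar from where it was at the start of the episode above 0.02 m or angle between honey_jar's own z axis and vertical above 0.25 rad).
It also fails if it takes over 72 s, if anything falls off the work surface, if the arm or the gripper's body presses on something with over 40 N, if the wrist force passes 120 N, or if a joint passes its speed limit or range.

## Robot

A 7-joint arm with a two-finger parallel gripper is mounted at the origin on a cart in front of the work surface, level with it; the furniture and walls round the work are solid. World frame = base frame: x ahead of the robot, y to its left, z up, the work surface at z = 0. Lengths are in m, angles in degrees, forces in N, time in s.
With the tool pointing down it reaches from about 0.35 to 0.9 m from the base axis. Payload 19.9 kg.
Tool frame: the origin (TCP) lies at the very end of the fingers, on their centre line; the grasp point (between the pads) lies 19 mm behind it; x points along the fingers, y is the direction in which the jaws open and shut, and the axes are right-handed (so a half turn about x gives the same grasp; the last joint's range is limited). The gripper opens to 85 mm and grips with 20 to 120 N. Pads are 22 mm wide; open, the fingers measure 114 mm over their backs; the gripper's body (76 mm by 85 mm) begins 54 mm behind the grasp point. The pads swing forward as they close: fully open they stand 13 mm farther back than shut.
Start: joints at [73.425, 23.915, -0.59, 92.452, 0.269, 63.638, -3.037], TCP at [0.153, -0.606, 0.231] pointing down, gripper open.
Joint ranges: [-161.28, 161.28], [-22.2, 115.67], [-73.04, 71.86], [3.21, 147.25], [-68.34, 248.33], [10.77, 114.83], [-161.83, 161.83]. Speed limits (degrees/s): [108.29, 108.29, 136.94, 136.94, 172.46, 172.46, 172.46].

## Interface

Orientations are given as [roll, pitch, yaw] about the fixed x, y, z axes, in that order (R = Rz(yaw) Ry(pitch) Rx(roll)).
In Python, from workcell import bot, grab_frame, camera_params gives the robot as it stands. The module is installed in compiled form; this text tells all that it offers.
- The arm moves only by the shell command python3 -m creep 'ROWS'. ROWS is JSON, a list of rows, each a list of 7 numbers: the shift along the tool's x, y, z in cm, then the turn, a rotation vector about the tool's x, y, z in degrees, then the opening, from 0 (shut) to 1 (fully open). In form: [[dx, dy, dz, wx, wy, wz, grip], ...]. A call has 1 to 8 rows; each row shifts and turns the commanded pose from where the row before left it, along the tool's axes as they then stand; what a row does not reach is not made up. A row lasts 1/8 s, in which the tool goes at most 62.5 mm and 10.7 degrees, less where a joint would pass 70% of its speed; a pose out of reach is approached as far as the arm can. A call is refused whole if a number of a shift passes 6.25 or a number of a turn 10.7, either way. A call with a gripper value outside its range is refused whole. The fingers move at their own pace and stop on an object; the grip force is fixed at half the most. Time passes only in rows, so rows that do not move let the fingers close. It gives the time, the measured TCP pose, the force and the opening at its end, in the units of the state.
- bot.sense(): the state, without advancing time (a new reading comes with each control period).
- grab_frame(name): name is "scene" or "top" or "wrist"; returns the picture (480x640x3 uint8, red, green, blue); there is no depth.
- camera_params(name): a dict with "fovy" (degrees; the focal length in pixels is half the picture's height over the tangent of half this angle, whatever the lens; pixels are square), "cx", "cy" (the principal point, pixels), "distortion" ([k1, k2, p1, p2, k3] as OpenCV has them; the pictures are not rectified), "R" (3x3) and "t" (3): a world point X has camera coordinates R X + t; the wrist camera has in their place "hand_eye" (4x4, takes a point from camera to tool coordinates, whose origin is the TCP and whose axes are the tool frame's). Camera axes: x right, y down, z forward; pixel columns grow to the right and rows downward; lengths in m; the calibration is good to about 2 mm. A picture is of the moment at which its call begins: read the wrist's pose just before it. camera_params takes no time and is no camera call.
- bot.hand_in(): hands the job in, once; it reports no verdict.
The state is a dict: "t": time; "joint_pos": joint angles; "qd": joint speeds; "joint_efforts": joint torques, N m; "ee_pos": TCP position; "tool_rot": TCP orientation; "force": force on the tool from outside, world axes, zero at the start; "wrist_torque": the same for the moment, N m; "grip_width": finger opening in m.
Only numpy, scipy, OpenCV 4.12 (cv2) and the standard library are available. Lean on these libraries where they do the work, as an engineer would, in place of code of your own. Each camera call takes 0.05 s, during which the arm holds its last target.

## Working session

There is one attempt and no reset: what is moved stays moved. The work goes in short steps, Python scripts to look and compute and a shell command to move; the robot and the scene stay as the last step left them, time stands still between calls to the robot, and variables do not carry over. Pictures are saved under pics/ and viewed, and the job is handed in when it is done.

```bash
mkdir -p pics; ls; python3 - <<'E'
from workcell import bot, grab_frame, camera_params
import cv2
print(bot.sense())
for n in ["scene","top","wrist"]:
    p=camera_params(n); print(n,p)
    cv2.imwrite(f"pics/{n}0.png",grab_frame(n)[:,:,::-1])
E
```

```text
pics
{'t': 0.0, 'joint_pos': array([73.42394334, 23.94638878, -0.59124896, 92.48450881,  0.26950937,
       63.63849012, -3.03563171]), 'qd': array([ 0.09202594, -0.00880744,  0.01551297,  0.03990886, -0.00724321,
       -0.00149679,  0.06348956]), 'joint_efforts': array([ 4.15906584e-05, -8.64461732e+01,  6.79221042e-01, -4.34917438e+01,
        1.91285979e-02,  7.21931268e-03, -1.50459971e-05]), 'ee_pos': array([ 0.15321394, -0.60557903,  0.23068562]), 'tool_rot': array([-85.8126365 ,  89.93197995, 108.38810677]), 'force': array([ 0.07435701, -0.33416402,  0.0146074 ]), 'wrist_torque': array([-0.02559429,  0.02313142,  0.01456739]), 'grip_width': 0.08549112760971006}
scene {'fovy': 56.91319084385899, 'cx': 311.5713853350302, 'cy': 237.29617078688236, 'distortion': array([-0.08126136,  0.        ,  0.        ,  0.        ,  0.        ]), 'R': array([[-0.88027458, -0.47445649,  0.0027759 ],
       [-0.24385359,  0.44739528, -0.86044924],
       [ 0.4070038 , -0.7581085 , -0.50952861]]), 't': array([0.49517228, 0.1704237 , 0.92264837])}
top {'fovy': 55.57292711806854, 'cx': 327.17409838229923, 'cy': 233.05782083904487, 'distortion': array([0.01352481, 0.        , 0.        , 0.        , 0.        ]), 'R': array([[-0.01314337, -0.99986565, -0.00979417],
       [-0.99311772,  0.01419346, -0.11625725],
       [ 0.11638064,  0.00819875, -0.99317084]]), 't': array([0.07888688, 0.5468004 , 0.97112117])}
wrist {'fovy': 69.4451520508486, 'cx': 321.9841080998381, 'cy': 240.6996744374011, 'distortion': array([-0.06140657,  0.        ,  0.        ,  0.        ,  0.        ]), 'hand_eye': array([[ 4.47319380e-05, -2.81587551e-01,  9.59535538e-01,
        -1.41691627e-01],
       [ 9.99999590e-01, -8.55475653e-04, -2.97668197e-04,
         4.23825854e-04],
       [ 9.04678949e-04,  9.59535158e-01,  2.81587397e-01,
        -6.99000339e-02],
       [ 0.00000000e+00,  0.00000000e+00,  0.00000000e+00,
         1.00000000e+00]])}
```

View pics/scene0.png

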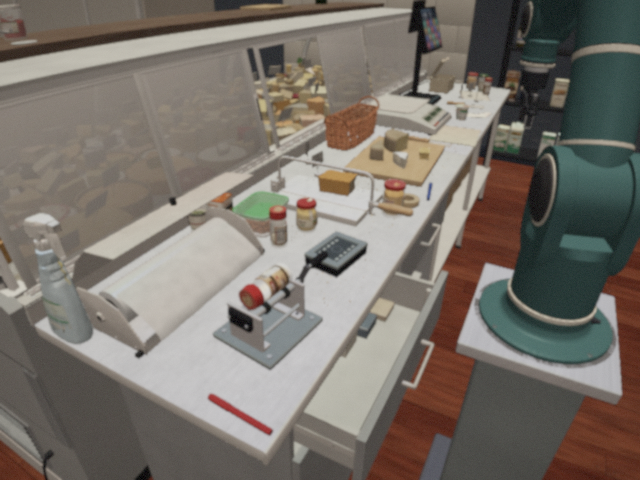

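View pics/top0.png

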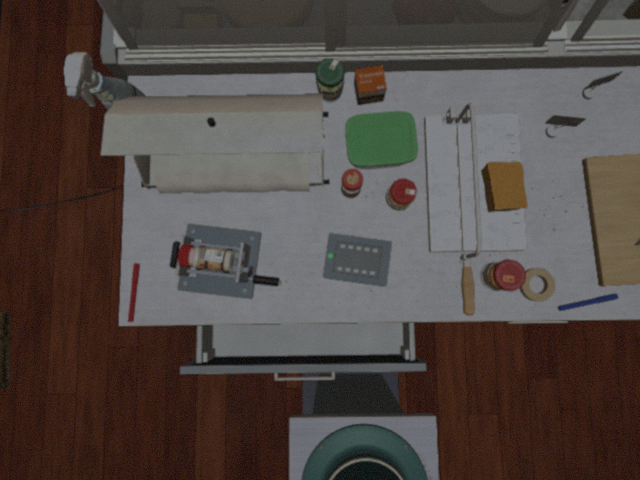

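View pics/wrist0.png

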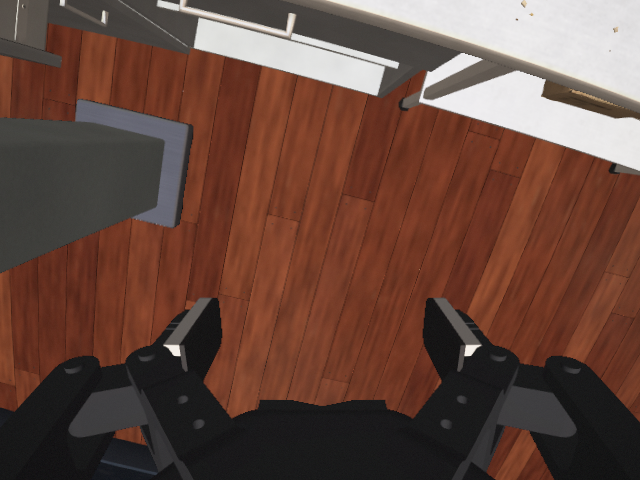

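```bash
cat > h.py <<'E'
import numpy as np, cv2
from scipy.spatial.transform import Rotation as Ro
from workcell import bot, grab_frame, camera_params
def K(n):
    p=camera_params(n); f=240/np.tan(np.radians(p["fovy"]/2))
    return np.array([[f,0,p["cx"]],[0,f,p["cy"]],[0,0,1]]),np.array(p["distortion"]),p
def ray(n,uv,state=None):
    k,d,p=K(n); q=cv2.undistortPoints(np.array(uv,float).reshape(-1,1,2),k,d).reshape(-1,2)
    q=np.c_[q,np.ones(len(q))]
    if n=="wrist":
        H=np.array(p["hand_eye"]); R=Ro.from_euler("xyz",state["tool_rot"],degrees=True).as_matrix()
        return R@H[:3,3]+state["ee_pos"], q@(R@H[:3,:3]).T
    R=np.array(p["R"]); return -R.T@np.array(p["t"]), q@R
def plane(n,uv,z,state=None):
    c,d=ray(n,uv,state); return c+d*((z-c[2])/d[:,2])[:,None]
def proj(n,X,state=None):
    k,d,p=K(n)
    if n=="wrist":
        H=np.array(p["hand_eye"]); R=Ro.from_euler("xyz",state["tool_rot"],degrees=True).as_matrix()
        W=np.eye(4);W[:3,:3]=R;W[:3,3]=state["ee_pos"];M=np.linalg.inv(W@H);R=M[:3,:3];t=M[:3,3]
    else: R=np.array(p["R"]);t=np.array(p["t"])
    return cv2.projectPoints(np.array(X,float).reshape(-1,1,3),cv2.Rodrigues(R)[0],t,k,d)[0].reshape(-1,2)
E
python3 - <<'E'
import cv2
a=cv2.imread("pics/top0.png"); 
cv2.imwrite("pics/topL.png",cv2.resize(a[215:305,120:290],None,fx=4.7,fy=4.7,interpolation=cv2.INTER_CUBIC))
cv2.imwrite("pics/topS.png",cv2.resize(a[225:295,310:410],None,fx=7,fy=7,interpolation=cv2.INTER_CUBIC))
b=cv2.imread("pics/scene0.png")
cv2.imwrite("pics/scL.png",cv2.resize(b[225:370,205:375],None,fx=4,fy=4,interpolation=cv2.INTER_CUBIC))
E
```

```text
(no output)
```

View pics/topL.png

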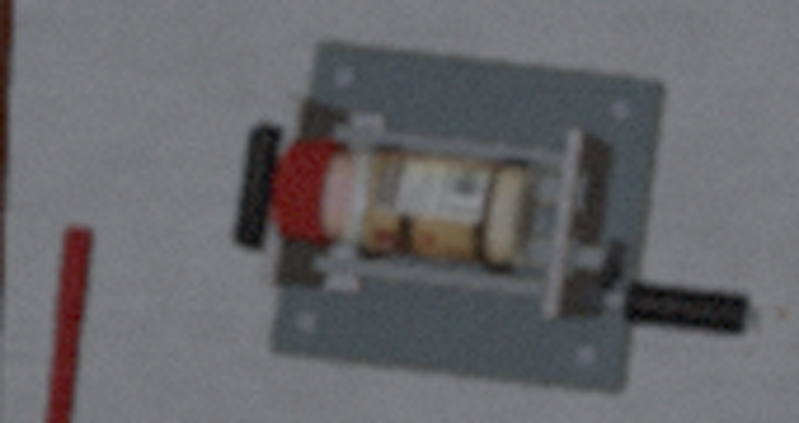

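View pics/topS.png

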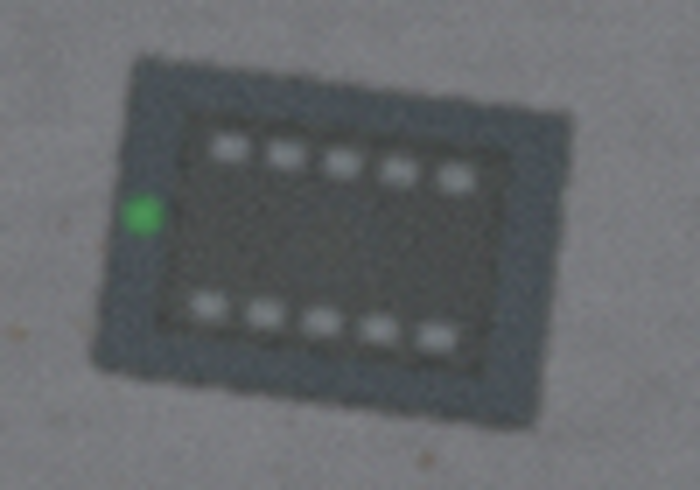

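View pics/scL.png

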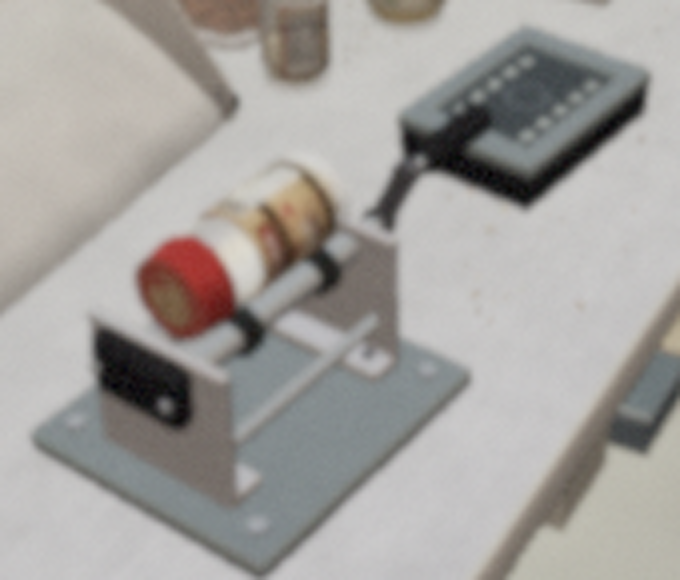

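```bash
python3 - <<'E'
from h import *
np.set_printoptions(precision=4,suppress=True)
b=np.array([(319,41),(664,82),(628,392),(272,352)])/4.7+[120,215]
s=np.array([(138,60),(572,112),(535,430),(95,368)])/7+[310,225]
g=np.array([(190,118),(510,150),(482,376),(158,330)])/7+[310,225]
def rep(uv,z):
    P=plane("top",uv,z); c=P.mean(0); 
    ly=(P[0]+P[3]-P[1]-P[2])/2; lx=(P[0]+P[1]-P[2]-P[3])/2
    print(z,c,"Ly",np.linalg.norm(ly),"Lx",np.linalg.norm(lx),"yaw from y",np.degrees(np.arctan2(-ly[0],ly[1])),"from x",np.degrees(np.arctan2(lx[1],lx[0]))); return c
for z in(0.005,0.01,.015): L=rep(b,z)
S=rep(s,.034); rep(g,.032)
L=rep(b,.01)
yaw=np.radians(-6)
R=Ro.from_euler("z",yaw).as_matrix()
for z in (.117,.12): print("cap edge/bottom", plane("top",np.array([(274,186),(527,217)])/4.7+[120,215],z))
k=np.array([(630,303),(748,312),(688,307)])/4.7+[120,215]
for th in(-.6,-.4,-.2,0,.2):
    X=np.array([L[0],L[1],0])+R@[-.014+.04*np.sin(th),-.124,.085+.04*np.cos(th)]
    print(th,X,proj("top",X),k[2],proj("scene",X))
E
```

```text
0.005 [0.4916 0.3133 0.005 ] Ly 0.16960975294538283 Lx 0.14941409503805178 yaw from y -7.370580969334651 from x -6.808210283992298
0.01 [0.4913 0.3121 0.01  ] Ly 0.16878144392223043 Lx 0.14868441386726433 yaw from y -7.370580969334657 from x -6.808210283992297
0.015 [0.491  0.3108 0.015 ] Ly 0.16795313489907795 Lx 0.14795473269647688 yaw from y -7.370580969334674 from x -6.8082102839922864
0.034 [0.4886 0.0053 0.034 ] Ly 0.13716823836141873 Lx 0.09846515304792772 yaw from y -8.216403067107162 from x -8.485840820536588
0.032 [0.4882 0.0051 0.032 ] Ly 0.10116467012812243 Lx 0.06911587000193328 yaw from y -7.686186160816079 from x -9.00618422209248
0.01 [0.4913 0.3121 0.01  ] Ly 0.16878144392223043 Lx 0.14868441386726433 yaw from y -7.370580969334657 from x -6.808210283992297
cap edge/bottom [[0.4987 0.3702 0.117 ]
 [0.4839 0.2619 0.117 ]]
cap edge/bottom [[0.4985 0.3692 0.12  ]
 [0.4837 0.2612 0.12  ]]
-0.6 [0.4419 0.1926 0.118 ] [[266.5813 281.7628]] [266.383  280.3191] [[319.0479 260.6398]]
-0.4 [0.4489 0.1918 0.1218] [[266.6859 278.2042]] [266.383  280.3191] [[316.1872 257.9793]]
-0.2 [0.4565 0.191  0.1242] [[266.9295 274.3277]] [266.383  280.3191] [[313.079  255.8388]]
0 [0.4644 0.1902 0.125 ] [[267.3019 270.3065]] [266.383  280.3191] [[309.8591 254.3062]]
0.2 [0.4723 0.1894 0.1242] [[267.7861 266.3217]] [266.383  280.3191] [[306.6659 253.4402]]
```

```bash
cat >> h.py <<'E'
def tool(s=None):
    s=s or bot.sense(); return Ro.from_euler("xyz",s["tool_rot"],degrees=True).as_matrix()
def goto(pos,yaw,sgn=1):
    """print shift (tool axes, cm) and rotvec (tool axes, deg) to reach TCP pos with tool x down, tool y = sgn*(x axis turned by yaw)"""
    s=bot.sense(); R=tool(s); a=np.radians(yaw)
    y=sgn*np.array([np.cos(a),np.sin(a),0]); x=np.array([0,0,-1.]); D=np.c_[x,y,np.cross(x,y)]
    print("shift now-axes cm",np.round(R.T@(np.array(pos)-s["ee_pos"])*100,2)," target-axes",np.round(D.T@(np.array(pos)-s["ee_pos"])*100,2),"rotvec deg",np.round(Ro.from_matrix(R.T@D).as_rotvec(degrees=True),2))
E
python3 - <<'E'
from h import *
np.set_printoptions(precision=4,suppress=True)
print(tool())
goto([.44,.19,.35],-7.2,1);goto([.44,.19,.35],-7.2,-1)
E
```

```text
[[-0.0003  0.2453 -0.9695]
 [ 0.0009 -0.9695 -0.2453]
 [-1.     -0.001   0.0001]]
shift now-axes cm [-11.85 -70.11 -47.31]  target-axes [-11.92  18.48 -82.53] rotvec deg [-68.6   -0.03   0.05]
shift now-axes cm [-11.85 -70.11 -47.31]  target-axes [-11.92 -18.48  82.53] rotvec deg [111.4    0.06   0.03]
```

```bash
python3 -m creep '[[-4,-0.5,-2,0,0,0,1],[-4,-0.6,-4,0,0,0,1],[-4,-0.6,-4.5,0,0,0,1],[0,-0.6,-4.5,0,0,0,1],[0,-0.6,-4.5,0,0,0,1],[0,-0.6,-4.5,0,0,0,1],[0,0,-2,0,0,0,1]]'; python3 - <<'E'
from h import *
goto([.44,.19,.33],-7.2,1)
print(bot.sense()["joint_pos"])
E
```

```text
t: 1.02
ee_pos: [0.3992, -0.5065, 0.3509]
tool_rot: [-117.4, 89.9, 76.9]
force: [-0.7, -0.5, 0.5]
grip_width: 0.0854
shift now-axes cm [  2.16 -66.46 -21.24]  target-axes [  2.09  -4.69 -69.62] rotvec deg [-6.843e+01 -5.000e-02  3.000e-02]
[ 53.78051332  21.77490214  -6.59973116  80.11061632   2.44779456
  78.28805789 -28.47877857]
```

```bash
python3 -m creep '[[0,-4.4,-1.1,-9.8,0,0,1],[0,-4.1,-1.8,-9.8,0,0,1],[0,-3.7,-2.5,-9.8,0,0,1],[0,-3.3,-3.1,-9.8,0,0,1],[0,-2.7,-3.6,-9.8,0,0,1],[0,-2,-4,-9.8,0,0,1],[0,-1.3,-4.3,-9.6,0,0,1],[0,-0.6,-4.5,0,0,0,1]]'; python3 - <<'E'
from h import *
goto([.44,.19,.33],-7.2,1)
print(bot.sense()["joint_pos"])
E
```

```text
t: 2.02
ee_pos: [0.3959, -0.1472, 0.3513]
tool_rot: [4.7, 90.0, -92.6]
force: [0.6, 0.7, -0.2]
grip_width: 0.0853
shift now-axes cm [  2.12   0.09 -34.01]  target-axes [  2.13   0.15 -34.01] rotvec deg [-0.1   0.01 -0.  ]
[ 43.60303524  -2.90077234 -26.09805489 108.85801599  -1.31586387
  73.7481841   10.60371237]
```

```bash
python3 -m creep '[[0,0,-4.5,0,0,0,1],[0,0,-5,0,0,0,1],[0,0,-5,0,0,0,1],[0,0,-5,0,0,0,1],[0.5,0,-5,0,0,0,1],[0.5,0,-4.5,0,0,0,1],[0.5,0,-4,0,0,0,1],[0.5,0,-1,0,0,0,1]]'; python3 - <<'E'
from h import *
s=bot.sense();print(s["joint_pos"])
cv2.imwrite("pics/w1.png",grab_frame("wrist")[:,:,::-1])
np.save("s1.npy",s,allow_pickle=True)
goto([.44,.19,.33],-7.2,1)
E
```

```text
t: 3.02
ee_pos: [0.44, 0.1908, 0.331]
tool_rot: [-143.6, 89.9, 119.1]
force: [-0.1, -1.1, -0.5]
grip_width: 0.0854
[ 20.23496459   7.409459   -51.15360183 103.56706694   6.00245599
  71.86140718 -39.8390582 ]
shift now-axes cm [0.04 0.02 0.05]  target-axes [0.04 0.02 0.05] rotvec deg [-0.11 -0.03  0.07]
```

View pics/w1.png

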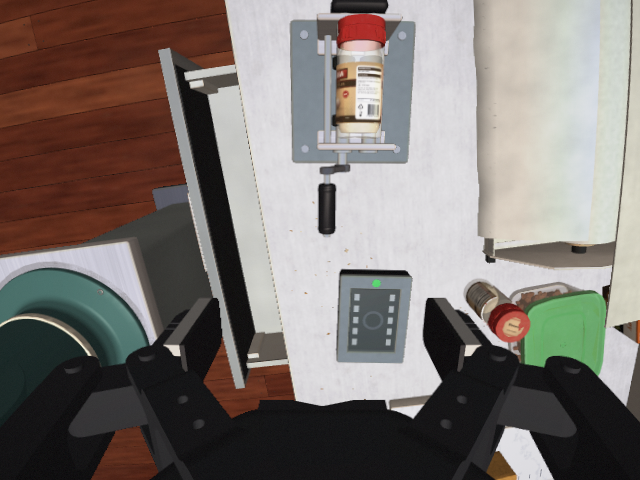

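```bash
python3 - <<'E'
import cv2
a=cv2.imread("pics/w1.png")
cv2.imwrite("pics/w1L.png",cv2.resize(a[10:240,280:430],None,fx=2.6,fy=2.6,interpolation=cv2.INTER_CUBIC))
cv2.imwrite("pics/w1S.png",cv2.resize(a[260:370,330:420],None,fx=5,fy=5,interpolation=cv2.INTER_CUBIC))
E
```

```text
(no output)
```

View pics/w1L.png

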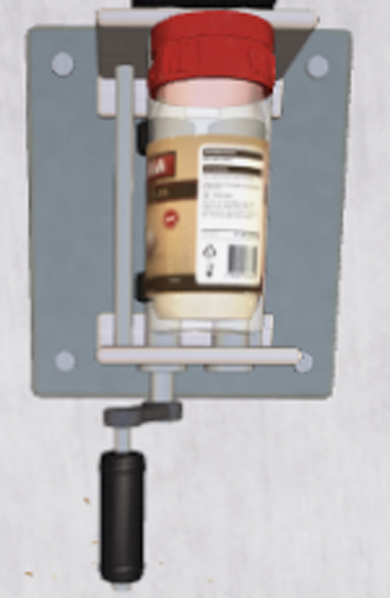

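View pics/w1S.png

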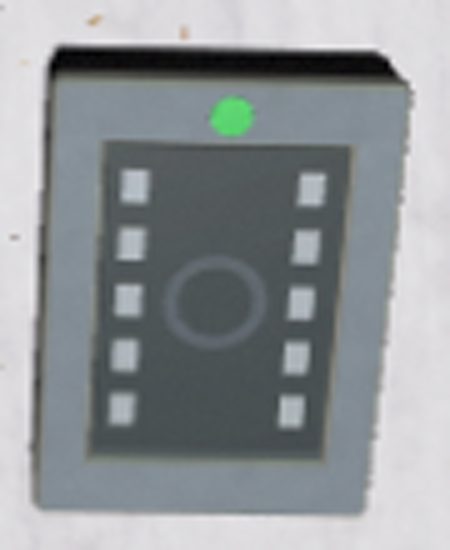

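```bash
python3 - <<'E'
from h import *
np.set_printoptions(precision=4,suppress=True)
s=np.load("s1.npy",allow_pickle=True).item()
def rep(uv,z): # order: +y-x, +y+x, -y+x, -y-x
    P=plane("wrist",uv,z,s); c=P.mean(0)
    ly=(P[0]+P[1]-P[2]-P[3])/2; lx=(P[1]+P[2]-P[0]-P[3])/2
    print(z,c,"Ly",np.linalg.norm(ly),"Lx",np.linalg.norm(lx),"yaw y",np.degrees(np.arctan2(-ly[0],ly[1])),"x",np.degrees(np.arctan2(lx[1],lx[0]))); return c
b=np.array([(27,28),(352,28),(330,397),(32,397)])/2.6+[280,10]
for z in(.006,.01,.014): L=rep(b,z)
L=rep(b,.01)
g=np.array([(105,143),(352,148),(325,459),(88,458)])/5+[330,260]
rep(g,.032)
rim=np.array([(53,78),(410,85),(364,514),(35,508)])/5+[330,260]
rep(rim,.034)
pt=lambda u,v:np.array([(u,v)])/2.6+[280,10]
print("plate top ends",plane("wrist",np.r_[pt(98,350),pt(302,352)],.1,s))
print("jar bottom-ish / cap", plane("wrist",np.r_[pt(210,14),pt(211,320)],.117,s))
print("cap edges", plane("wrist",np.r_[pt(148,65),pt(275,65)],.117,s))
R=Ro.from_euler("z",-7.2,degrees=True).as_matrix()
for th in(-.7,-.6,-.5,-.4,-.3):
    X=np.array([L[0],L[1],0])+R@[-.014+.04*np.sin(th),-.124,.085+.04*np.cos(th)]
    print(th,X,(proj("wrist",X,s)-[280,10])*2.6)
E
```

```text
0.006 [0.4912 0.3122 0.006 ] Ly 0.17056573967682487 Lx 0.15185669979113284 yaw y -7.6557330146299725 x -7.077596644110184
0.01 [0.4908 0.3117 0.01  ] Ly 0.16910412290202498 Lx 0.15055540505163234 yaw y -7.655733014629976 x -7.077596644110198
0.014 [0.4905 0.3113 0.014 ] Ly 0.1676425061272251 Lx 0.14925411031213173 yaw y -7.655733014629972 x -7.077596644110205
0.01 [0.4908 0.3117 0.01  ] Ly 0.16910412290202498 Lx 0.15055540505163234 yaw y -7.655733014629976 x -7.077596644110198
0.032 [0.4885 0.0045 0.032 ] Ly 0.10070777011911826 Lx 0.06944627642710173 yaw y -8.312162054272791 x -8.322419657375809
0.034 [0.4878 0.0061 0.034 ] Ly 0.13747908574150647 Lx 0.09797370079683959 yaw y -8.550597872798727 x -8.766720254085252
plate top ends [[0.4423 0.2568 0.1   ]
 [0.5235 0.2459 0.1   ]]
jar bottom-ish / cap [[0.4971 0.3677 0.117 ]
 [0.4865 0.2626 0.117 ]]
cap edges [[0.4733 0.3536 0.117 ]
 [0.5185 0.3482 0.117 ]]
-0.7 [0.4358 0.1937 0.1156] [[102.1803 513.1268]]
-0.6 [0.439  0.1933 0.118 ] [[110.0912 514.2457]]
-0.5 [0.4424 0.1929 0.1201] [[118.6668 515.2214]]
-0.4 [0.446  0.1924 0.1218] [[127.8081 516.0391]]
-0.3 [0.4497 0.192  0.1232] [[137.404  516.6862]]
```

```bash
python3 -m creep '[[3,0.1,0.1,0,0,0,1],[4,0.1,0.1,0,0,0,1],[4,0.1,0.1,0,0,0,1],[4,0,0,0,0,0,1],[4,0,0,0,0,0,1],[3.3,0,0,0,0,0,1],[0,0,0,0,0,0,1]]'; python3 - <<'E'
from h import *
s=bot.sense();print(s["joint_pos"])
cv2.imwrite("pics/w2.png",grab_frame("wrist")[:,:,::-1])
np.save("s2.npy",s,allow_pickle=True)
goto([.4427,.187,.108],-7.3,1)
E
```

```text
t: 3.95
ee_pos: [0.4418, 0.1841, 0.1069]
tool_rot: [-62.0, 89.8, -159.5]
force: [-0.7, 0.2, 1.0]
grip_width: 0.0855
[ 10.69122488  25.06035031 -44.11770134 117.68192968  23.90509553
  46.55709869 -55.08678369]
shift now-axes cm [ 0.04 -0.02 -0.22]  target-axes [ 0.04 -0.02 -0.22] rotvec deg [-0.15  0.04  0.07]
```

View pics/w2.png

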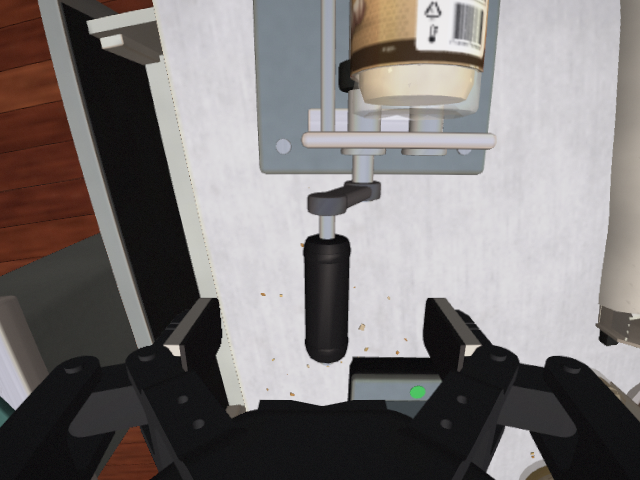

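```bash
python3 -m creep '[[0,0,-0.2,0,0,0,0.3],[0,0,-0.1,0,0,0,0],[0,0,0,0,0,0,0],[0,0,0,0,0,0,0],[0,0,0,0,0,0,0],[0,0,0,0,0,0,0]]'; python3 - <<'E'
from h import *
s=bot.sense();print(s["joint_pos"],s["force"])
cv2.imwrite("pics/w3.png",grab_frame("wrist")[:,:,::-1])
E
```

```text
t: 4.75
ee_pos: [0.4429, 0.1887, 0.1085]
tool_rot: [-41.3, 90.0, -138.7]
force: [-3.5, -1.7, 5.5]
grip_width: 0.0159
[ 10.2902631   25.0917336  -44.2287939  117.39970497  24.00416471
  46.65230604 -55.50717687] [-3.47132356 -1.72885421  5.50503341]
```

View pics/w3.png

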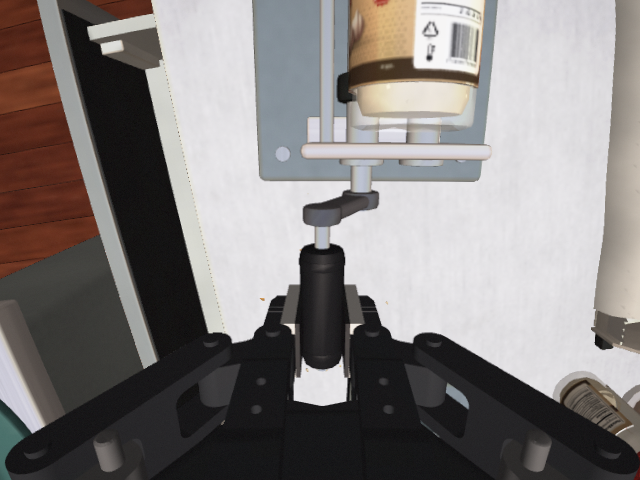

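```bash
python3 - <<'E'
import numpy as np
a=np.radians(-27+15*np.arange(25))
for k in range(3): print([[round(float(x),2),round(float(y),2)] for x,y in zip((-4*np.diff(np.cos(a)))[8*k:8*k+8],(4*np.diff(np.sin(a)))[8*k:8*k+8])], np.degrees(a[8*k+8]))
E
```

```text
[[-0.35, 0.98], [-0.08, 1.04], [0.19, 1.03], [0.45, 0.94], [0.68, 0.79], [0.86, 0.59], [0.98, 0.35], [1.04, 0.08]] 93.0
[[1.03, -0.19], [0.94, -0.45], [0.79, -0.68], [0.59, -0.86], [0.35, -0.98], [0.08, -1.04], [-0.19, -1.03], [-0.45, -0.94]] 213.0
[[-0.68, -0.79], [-0.86, -0.59], [-0.98, -0.35], [-1.04, -0.08], [-1.03, 0.19], [-0.94, 0.45], [-0.79, 0.68], [-0.59, 0.86]] 333.0
```

Start with 8 rows, then check forces.

```bash
cat > f.py <<'E'
from h import *
s=bot.sense(); d=Ro.from_euler("z",-7.3,degrees=True).as_matrix().T@(s["ee_pos"]-[.491,.3118,0])
print("lab frame",np.round(d,4),"force",np.round(s["force"],1),"th",np.round(np.degrees(np.arctan2(d[0]+.014,d[2]+.0123-.085)),1),"r",np.round(np.hypot(d[0]+.014,d[2]+.0123-.085),4),"q",np.round(s["joint_pos"],0),"w",s["grip_width"])
E
python3 f.py; python3 -m creep '[[-0.35,0.98,0,0,0,0,0],[-0.08,1.04,0,0,0,0,0],[0.19,1.03,0,0,0,0,0],[0.45,0.94,0,0,0,0,0]]'; python3 f.py
```

```text
lab frame [-0.0321 -0.1282  0.1084] force [-2.4 -1.3  5.3] th -26.8 r 0.04 q [ 10.  25. -44. 117.  24.  47. -56.] w 0.015897588197478822
t: 5.3
ee_pos: [0.4835, 0.1834, 0.1063]
tool_rot: [103.7, 90.0, 6.3]
force: [0.3, -0.1, 1.2]
grip_width: 0.0158
lab frame [ 0.0088 -0.1283  0.1063] force [ 0.3 -0.1  1.2] th 34.2 r 0.0406 q [ 10.  28. -43. 113.  26.  48. -54.] w 0.015785377410742187
```

Small forces; continue.

```bash
python3 -m creep '[[0.68,0.79,0,0,0,0,0],[0.86,0.59,0,0,0,0,0],[0.98,0.35,0,0,0,0,0],[1.04,0.08,0,0,0,0,0],[1.03,-0.19,0,0,0,0,0]]'; python3 f.py
```

```text
t: 5.92
ee_pos: [0.4984, 0.1815, 0.0594]
tool_rot: [-96.0, 90.0, 166.6]
force: [1.0, 0.4, 2.4]
grip_width: 0.0163
lab frame [ 0.0239 -0.1283  0.0594] force [1.  0.4 2.4] th 109.4 r 0.0402 q [  8.  34. -39. 112.  30.  45. -56.] w 0.016267853693009617
```

```bash
python3 -m creep '[[0.94,-0.45,0,0,0,0,0],[0.79,-0.68,0,0,0,0,0],[0.59,-0.86,0,0,0,0,0],[0.35,-0.98,0,0,0,0,0],[0.08,-1.04,0,0,0,0,0]]'; python3 f.py
```

```text
t: 6.55
ee_pos: [0.4583, 0.1868, 0.0329]
tool_rot: [100.3, 90.0, 2.9]
force: [2.1, -2.3, 11.5]
grip_width: 0.0161
lab frame [-0.0166 -0.1281  0.0329] force [ 2.1 -2.3 11.5] th -176.3 r 0.0399 q [  5.  33. -38. 118.  32.  39. -61.] w 0.016090819716881692
```

```bash
python3 -m creep '[[-0.19,-1.03,0,0,0,0,0],[-0.45,-0.94,0,0,0,0,0],[-0.68,-0.79,0,0,0,0,0],[-0.86,-0.59,0,0,0,0,0],[-0.98,-0.35,0,0,0,0,0]]'; python3 f.py
python3 - <<'E'
from h import *
cv2.imwrite("pics/sc3.png",cv2.resize(grab_frame("scene")[200:380,160:400,::-1],None,fx=3.3,fy=3.3))
cv2.imwrite("pics/w4.png",grab_frame("wrist")[:,:,::-1])
E
```

```text
t: 7.18
ee_pos: [0.422, 0.1915, 0.065]
tool_rot: [119.8, 90.0, 22.4]
force: [7.7, -1.7, 0.4]
grip_width: 0.0158
lab frame [-0.0531 -0.1281  0.065 ] force [ 7.7 -1.7  0.4] th -101.1 r 0.0399 q [  7.  28. -41. 121.  28.  41. -61.] w 0.015844517162872242
```

View pics/sc3.png

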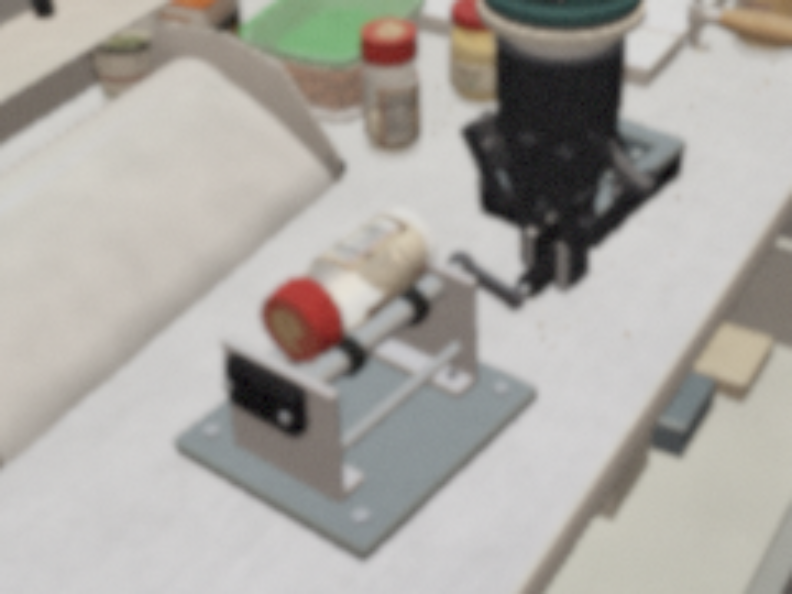

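View pics/w4.png

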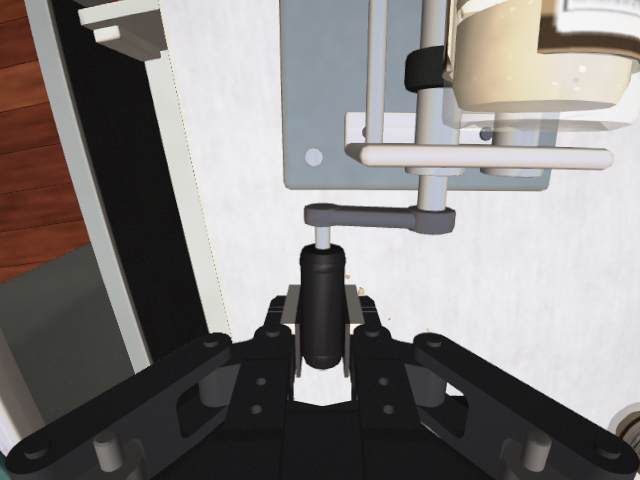

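The jar is still on the rollers, the knob is held (wrist 322,300) and the crank is at about 259°. Carrying on.

```bash
python3 -m creep '[[-1.04,-0.08,0,0,0,0,0],[-1.03,0.19,0,0,0,0,0],[-0.94,0.45,0,0,0,0,0],[-0.79,0.68,0,0,0,0,0],[-0.59,0.86,0,0,0,0,0],[-0.35,0.98,0,0,0,0,0],[-0.08,1.04,0,0,0,0,0],[0.19,1.03,0,0,0,0,0]]'; python3 f.py;  python3 -m creep '[[0.45,0.94,0,0,0,0,0],[0.68,0.79,0,0,0,0,0],[0.86,0.59,0,0,0,0,0],[0.98,0.35,0,0,0,0,0],[1.04,0.08,0,0,0,0,0],[1.03,-0.19,0,0,0,0,0],[0.94,-0.45,0,0,0,0,0],[0.79,-0.68,0,0,0,0,0]]'; python3 f.py
```

```text
t: 8.28
ee_pos: [0.4743, 0.1846, 0.1109]
tool_rot: [101.8, 90.0, 4.4]
force: [-0.2, 0.3, -0.3]
grip_width: 0.0162
lab frame [-0.0004 -0.1283  0.1109] force [-0.2  0.3 -0.3] th 19.6 r 0.0406 q [ 11.  27. -43. 114.  25.  48. -54.] w 0.016232802080170958
t: 9.28
ee_pos: [0.4865, 0.1831, 0.0423]
tool_rot: [-84.6, 90.0, 178.0]
force: [-2.1, -0.1, 3.9]
grip_width: 0.0159
lab frame [ 0.0119 -0.1282  0.0423] force [-2.1 -0.1  3.9] th 139.6 r 0.04 q [  7.  34. -38. 114.  31.  42. -58.] w 0.015897123317307697
```

```bash
python3 -m creep '[[0.59,-0.86,0,0,0,0,0],[0.35,-0.98,0,0,0,0,0],[0.08,-1.04,0,0,0,0,0],[-0.19,-1.03,0,0,0,0,0],[-0.45,-0.94,0,0,0,0,0],[-0.68,-0.79,0,0,0,0,0],[-0.86,-0.59,0,0,0,0,0],[-0.98,-0.35,0,0,0,0,0]]'; python3 f.py;  python3 -m creep '[[-1.04,-0.08,0,0,0,0,0],[-1.03,0.19,0,0,0,0,0],[-0.94,0.45,0,0,0,0,0],[-0.79,0.68,0,0,0,0,0],[-0.59,0.86,0,0,0,0,0],[-0.35,0.98,0,0,0,0,0],[-0.08,1.04,0,0,0,0,0],[0.19,1.03,0,0,0,0,0]]'; python3 f.py; python3 -m creep '[[0,0,0,0,0,0,0],[0,0,0,0,0,0,0]]'; python3 f.py
```

```text
t: 10.28
ee_pos: [0.422, 0.1915, 0.065]
tool_rot: [119.9, 90.0, 22.5]
force: [8.5, -2.6, -0.2]
grip_width: 0.016
lab frame [-0.0531 -0.1281  0.065 ] force [ 8.5 -2.6 -0.2] th -101.1 r 0.0399 q [  7.  28. -41. 121.  28.  41. -61.] w 0.01595492440113203
t: 11.28
ee_pos: [0.4744, 0.1846, 0.1109]
tool_rot: [102.7, 90.0, 5.3]
force: [-0.3, -0.1, 0.3]
grip_width: 0.0158
lab frame [-0.0003 -0.1283  0.1109] force [-0.3 -0.1  0.3] th 19.7 r 0.0406 q [ 11.  27. -43. 114.  25.  48. -54.] w 0.015827443080712034
t: 11.52
ee_pos: [0.4738, 0.1847, 0.1109]
tool_rot: [103.8, 90.0, 6.4]
force: [3.0, -2.7, 6.3]
grip_width: 0.0158
lab frame [-0.0009 -0.1283  0.1109] force [ 3.  -2.7  6.3] th 18.9 r 0.0403 q [ 11.  27. -43. 114.  25.  48. -54.] w 0.015818222042303504
```

```bash
python3 -m creep '[[0,0,0,0,0,0,1],[0,0,0,0,0,0,1],[0,0,0,0,0,0,1],[0,0,0,0,0,0,1],[-2,0,0,0,0,0,1],[-4,0,0,0,0,0,1],[-4,0,0,0,0,0,1],[-4,0,0,0,0,0,1]]'; python3 - <<'E'
from h import *
s=bot.sense(); np.save("s5.npy",s,allow_pickle=True)
cv2.imwrite("pics/w5.png",grab_frame("wrist")[:,:,::-1])
print(s["joint_pos"])
goto([.492,.315,.27],-7.3)
E
```

```text
t: 12.52
ee_pos: [0.473, 0.1851, 0.2533]
tool_rot: [127.9, 90.0, 30.5]
force: [0.7, -0.3, -0.5]
grip_width: 0.0849
[ 17.57078412  16.06479799 -49.69971338 106.21127648  13.59969115
  63.8420394  -44.44273862]
shift now-axes cm [ -1.17   0.1  -13.  ]  target-axes [ -1.21   0.1  -13.  ] rotvec deg [-0.04 -0.14 -0.32]
```

View pics/w5.png

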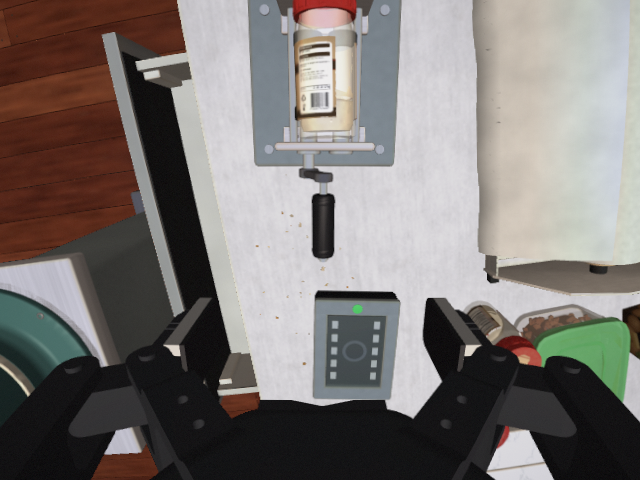

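```bash
python3 -m creep '[[-0.5,0,-3,0,0,0,1],[-0.7,0,-4,0,0,0,1],[0,0.1,-4,0,0,0,1],[0,0,-2,0,0,0,1],[0,0,0,0,0,0,1]]'; python3 - <<'E'
from h import *
np.set_printoptions(precision=4,suppress=True)
s=bot.sense(); np.save("s6.npy",s,allow_pickle=True)
im=grab_frame("wrist");cv2.imwrite("pics/w6.png",im[:,:,::-1])
print(s["joint_pos"])
goto([.492,.315,.27],-7.3)
E
```

```text
t: 13.2
ee_pos: [0.4904, 0.3151, 0.2635]
tool_rot: [-163.7, 89.9, 99.0]
force: [0.7, -0.8, -0.2]
grip_width: 0.0849
[  1.7062  24.8476 -49.2372  95.3388  19.8689  68.9967 -59.3875]
shift now-axes cm [-0.66  0.12 -0.13]  target-axes [-0.66  0.12 -0.13] rotvec deg [-0.03 -0.03  0.01]
```

View pics/w6.png

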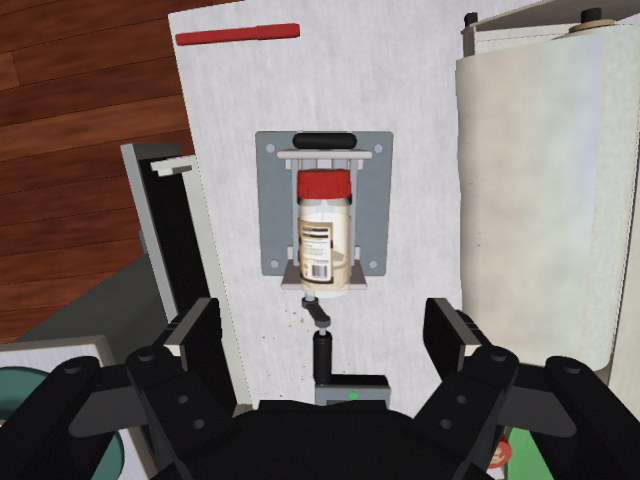

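```bash
python3 - <<'E'
from h import *
np.set_printoptions(precision=4,suppress=True)
s=np.load("s6.npy",allow_pickle=True).item()
print(plane("wrist",[(297,185),(352,185)],.117,s), "mid cap",plane("wrist",[(324.5,185)],.117,s))
print("ends",plane("wrist",[(324.5,169)],.125,s),plane("wrist",[(325,298)],.125,s))
print("body sides",plane("wrist",[(300,250),(352,250)],.117,s))
E
```

```text
[[0.4726 0.352  0.117 ]
 [0.5179 0.3462 0.117 ]] mid cap [[0.4953 0.3491 0.117 ]]
ends [[0.497  0.3627 0.125 ]] [[0.4833 0.2511 0.125 ]]
body sides [[0.4669 0.2957 0.117 ]
 [0.512  0.2899 0.117 ]]
```

```bash
python3 -m creep '[[3,0.1,0.2,0,0,0,1],[4,0,0.2,0,0,0,1],[4,0,0,0,0,0,1],[3,0,0,0,0,0,1],[1.2,0,0,0,0,0,1],[0,0,0,0,0,0,1]]'; python3 - <<'E'
from h import *
goto([.4912,.311,.104],-7.3)
im=grab_frame("wrist");cv2.imwrite("pics/w7.png",im[:,:,::-1])
E
```

```text
t: 14.0
ee_pos: [0.4917, 0.3089, 0.1111]
tool_rot: [-37.8, 90.0, -135.3]
force: [-0.6, 0.7, 0.5]
grip_width: 0.0852
shift now-axes cm [ 0.71 -0.07 -0.2 ]  target-axes [ 0.71 -0.07 -0.2 ] rotvec deg [-0.14  0.01  0.01]
```

View pics/w7.png

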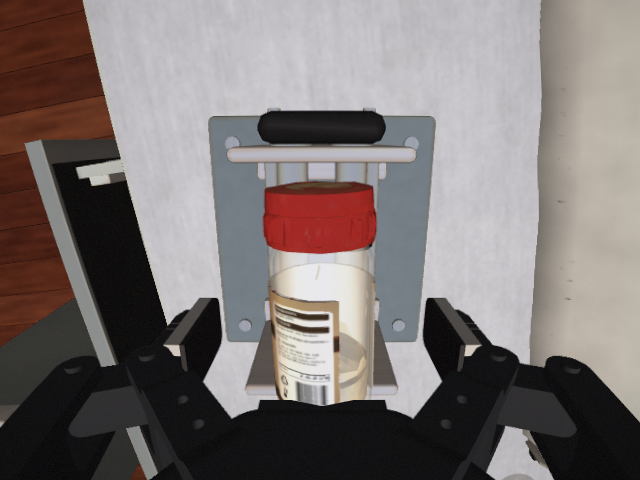

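```bash
python3 -m creep '[[0.6,0,-0.2,0,0,0,1],[0,0,0,0,0,0,1],[0,0,0,0,0,0,0.5],[0,0,0,0,0,0,0],[0,0,0,0,0,0,0],[0,0,0,0,0,0,0],[0,0,0,0,0,0,0],[0,0,0,0,0,0,0]]'; python3 - <<'E'
from h import *
goto([.4912,.311,.104],-7.3)
im=grab_frame("wrist");cv2.imwrite("pics/w8.png",im[:,:,::-1])
E
```

```text
t: 15.05
ee_pos: [0.4918, 0.3115, 0.1051]
tool_rot: [107.7, 90.0, 10.3]
force: [-1.1, -1.3, 6.2]
grip_width: 0.0435
shift now-axes cm [ 0.11 -0.05  0.06]  target-axes [ 0.11 -0.05  0.06] rotvec deg [-0.11 -0.   -0.01]
```

View pics/w8.png

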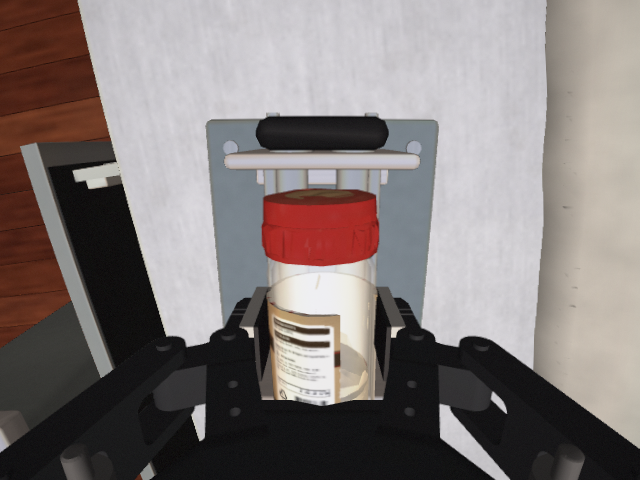

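```bash
python3 -m creep '[[-0.8,0,0,0,0,0,0],[-1.5,0,0,0,0,0,0],[-2,0,0,0,0,0,0],[-2,0,0,0,0,0,0],[-2.5,0,0,0,0,0,0],[-2.5,0,0,0,0,0,0],[-2,0,0,0,0,0,0],[-1,0,0,0,0,0,0]]'; python3 - <<'E'
from h import *
print(bot.sense()["force"])
# jar mid is 0.012 above TCP; target z .152
goto([.4885,.0045,.25],-8.4)
im=grab_frame("wrist");cv2.imwrite("pics/w9.png",im[:,:,::-1])
im=grab_frame("scene");cv2.imwrite("pics/sc9.png",cv2.resize(im[120:360,160:400,::-1],None,fx=2.5,fy=2.5))
E
```

```text
t: 16.1
ee_pos: [0.492, 0.3116, 0.2492]
tool_rot: [120.5, 89.9, 23.1]
force: [0.5, 0.2, -1.5]
grip_width: 0.0435
[ 0.4584178   0.24465721 -1.4774531 ]
shift now-axes cm [-0.1   3.62 30.5 ]  target-axes [-0.08  4.14 30.43] rotvec deg [ 0.99 -0.04 -0.06]
```

View pics/w9.png

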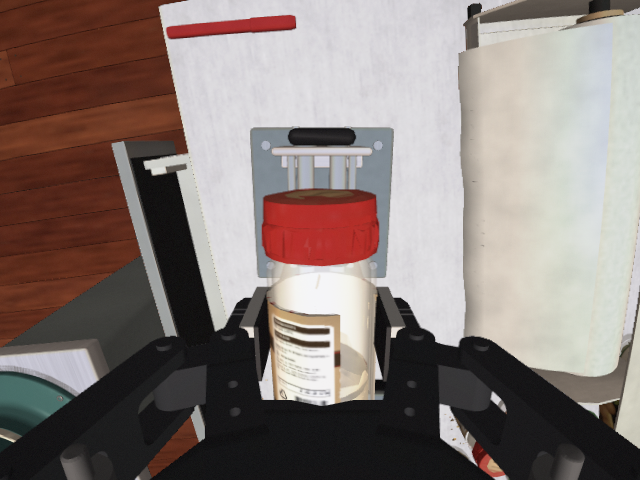

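View pics/sc9.png

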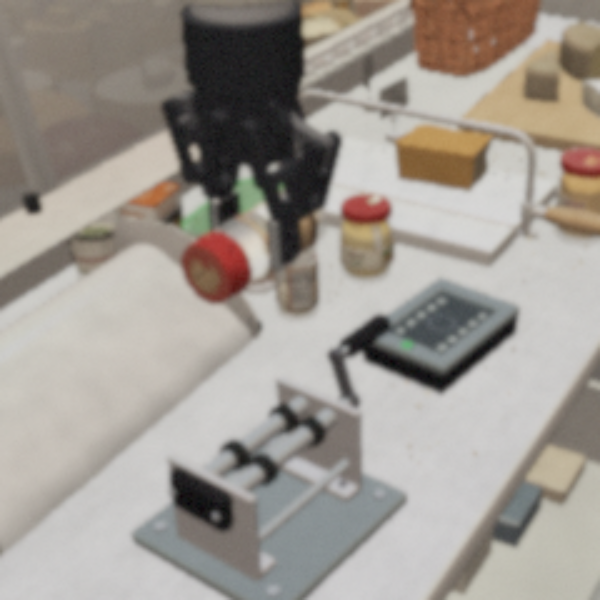

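```bash
python3 -m creep '[[0,0.2,2,0,0,0,0],[0,0.5,4,0.5,0,0,0],[0,0.5,4.5,0.5,0,0,0],[0,0.6,4.5,0,0,0,0],[0,0.6,4.5,0,0,0,0],[0,0.6,4.5,0,0,0,0],[0,0.5,3.5,0,0,0,0],[0,0.4,2,0,0,0,0]]'; python3 - <<'E'
from h import *
print(bot.sense()["force"],bot.sense()["joint_pos"])
goto([.4885,.0045,.14],-8.4)
im=grab_frame("wrist");cv2.imwrite("pics/w10.png",im[:,:,::-1])
im=grab_frame("top");cv2.imwrite("pics/top10.png",im[:,:,::-1])
E
```

```text
t: 17.2
ee_pos: [0.4882, 0.0118, 0.2469]
tool_rot: [-72.6, 89.9, -171.1]
force: [0.0, 0.2, -1.2]
grip_width: 0.0434
[ 0.04069741  0.19497653 -1.23021946] [ 35.98539063  13.28735666 -46.57156592 109.13908969  10.88049549
  62.14711969 -23.47142514]
shift now-axes cm [10.69  0.15  0.71]  target-axes [10.69  0.14  0.72] rotvec deg [-0.12  0.02  0.07]
```

View pics/w10.png

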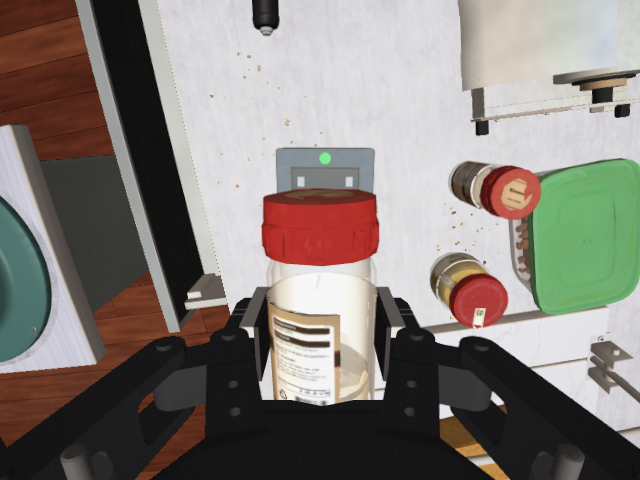

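View pics/top10.png

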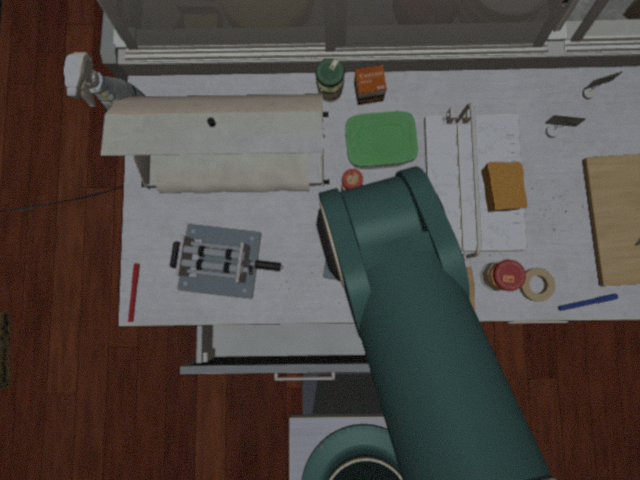

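```bash
python3 - <<'E'
import cv2
a=cv2.imread("pics/w10.png");cv2.imwrite("pics/w10c.png",cv2.resize(a[170:280,245:395],None,fx=5,fy=5,interpolation=cv2.INTER_CUBIC))
from h import *
np.set_printoptions(precision=4,suppress=True)
k,d,p=K("wrist");H=np.array(p["hand_eye"])
def tp(uv,x):
    q=cv2.undistortPoints(np.array(uv,float).reshape(-1,1,2),k,d).reshape(-1,2);q=np.c_[q,np.ones(len(q))]@H[:3,:3].T
    return H[:3,3]+q*((x-H[0,3])/q[:,0])[:,None]
print(tp([(320,207),(320,264)],-.0345), tp([(320,190)],+.0105), tp([(263,210),(378,210)],-.012))
E
```

```text
[[-0.0345 -0.0019 -0.05  ]
 [-0.0345 -0.0019 -0.031 ]] [[ 0.0105 -0.0022 -0.049 ]] [[-0.012  -0.0238 -0.0446]
 [-0.012   0.0201 -0.0446]]
```

View pics/w10c.png

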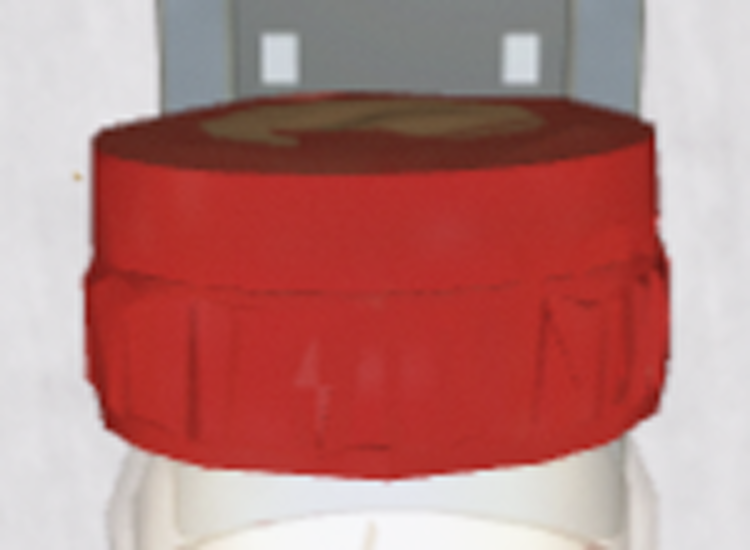

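```bash
python3 -m creep '[[1.5,0.1,0.2,0,0,0,0],[2.5,0,0.2,0,0,0,0],[2.5,0,0,0,0,0,0],[2,0,0,0,0,0,0],[1.2,0,0,0,0,0,0],[0.6,0,0,0,0,0,0],[0,0,0,0,0,0,0],[0,0,0,0,0,0,0]]'; python3 - <<'E'
from h import *
s=bot.sense();print(s["force"],s["qd"])
goto([.4885,.0075,.14],-8.4)
im=grab_frame("wrist");cv2.imwrite("pics/w11.png",im[:,:,::-1])
im=grab_frame("scene");cv2.imwrite("pics/sc11.png",cv2.resize(im[120:360,200:440,::-1],None,fx=2.5,fy=2.5))
E
```

```text
t: 18.3
ee_pos: [0.4894, 0.0099, 0.1452]
tool_rot: [94.8, 90.0, -3.6]
force: [0.9, -0.8, -1.5]
grip_width: 0.0435
[ 0.94441253 -0.77938052 -1.52107279] [ 0.06055706 -0.25188553 -0.08182795 -0.07409478 -0.02533157  0.05032549
 -0.1407065 ]
shift now-axes cm [ 0.52 -0.06  0.25]  target-axes [ 0.52 -0.05  0.25] rotvec deg [ 0.   -0.   -0.05]
```

View pics/sc11.png

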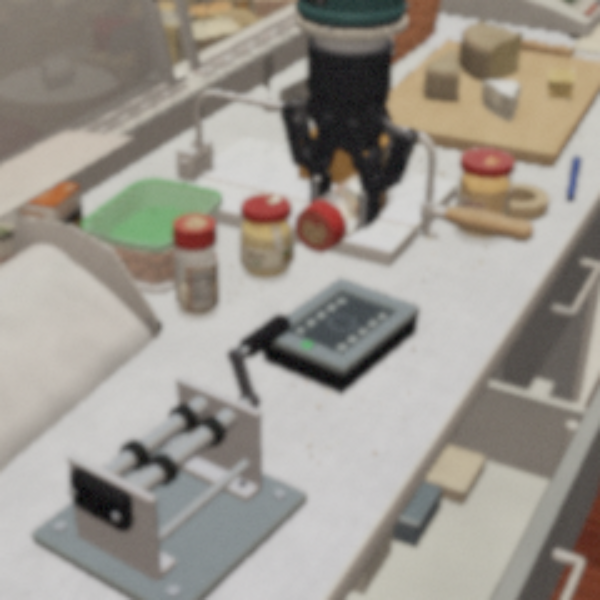

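View pics/w11.png

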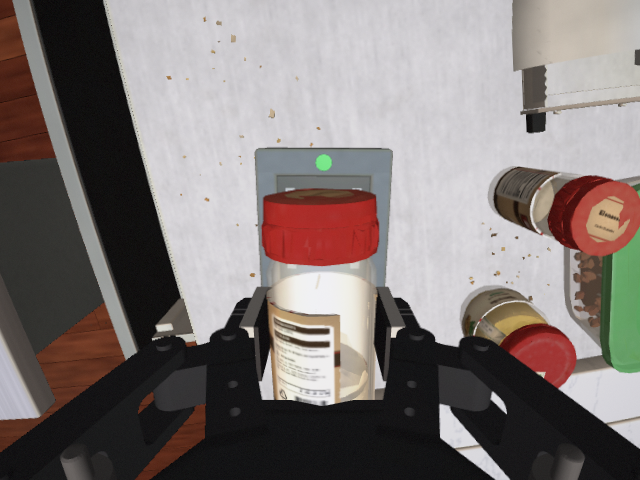

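```bash
python3 -c "
from h import *
print(proj('scene',[.4967,.0594,.157]))"
python3 -m creep '[[0.4,0,0.2,0,0,0,0],[0,0,0,0,0,0,0],[0,0,0,0,0,0,0],[0,0,0,0,0,0,0],[0,0,0,0,0,0,0]]'; python3 - <<'E'
from h import *
s=bot.sense();print(s["force"],s["qd"])
goto([.4885,.0075,.14],-8.4)
im=grab_frame("wrist");cv2.imwrite("pics/w12.png",im[:,:,::-1])
np.set_printoptions(precision=4,suppress=True)
hsv=cv2.cvtColor(im,cv2.COLOR_RGB2HSV)
m=cv2.inRange(hsv,(45,120,120),(75,255,255)); m[:, :200]=0; m[:,450:]=0
n,l,st,c=cv2.connectedComponentsWithStats(m); i=1+st[1:,4].argmax(); print(c[i],st[i]); print("lamp",plane("wrist",[c[i]],.034,s))
E
```

```text
[[324.93973607 211.07855354]]
t: 19.02
ee_pos: [0.4888, 0.0078, 0.1407]
tool_rot: [-164.2, 90.0, 97.4]
force: [-1.4, 0.7, -0.4]
grip_width: 0.0432
[-1.4087412   0.66346228 -0.44302511] [-0.04048596 -0.00470917 -0.06783527  0.0106647  -0.04885955  0.00299591
 -0.06409709]
shift now-axes cm [ 0.07 -0.03  0.04]  target-axes [ 0.07 -0.03  0.04] rotvec deg [-0. -0.  0.]
[322.0222 161.9667] [316 154  16  14  90]
lamp [[0.4955 0.0627 0.034 ]]
```

```bash
python3 -c "
from workcell import bot
print(bot.hand_in()); print(bot.sense()['t'])"
```

```text
the job is handed in; nothing more can be done
None
the job is handed in; nothing more can be done
```

I cranked the roller a little over two full turns forwards. Then I lifted the jar off and handed in at about 19 s, with the gripper holding it level over the scanner glass and the cap towards the green lamp. No verdict was reported.

**Crank:** I carried the grip from about -27° to about 738° (12.9 rad). That figure comes from the gripper's position. Pictures afterwards showed the crank just past the top and the jar still on the rollers.

**Final pose, from the last checks:**

| Check | Measured | Required |
|---|---|---|
| Jar middle to glass centre, sideways | about 1 mm | under 20 mm |
| Jar middle above the glass | about 120.6 mm | 100 to 140 mm |
| Lined up with the glass | gripper within 0.1° of my measured scanner direction, jar not measured separately | within 8° |
| Jar tilt from level | about 2° | within 8° |
| Finger opening on the jar | 43 mm | – |

- **Accuracy:** these sideways and height figures rely on my camera measurements, which are good to about 2–3 mm.
- **Disagreements between views:** the cap in the scene picture was about 4 pixels from where I predicted. Two estimates of the jar's position along its length differed by about 5 mm. I used the one measured in the gripper, and both are well inside the 20 mm allowed.
- **Other jars:** they looked in place in the last pictures, but I did not measure them.

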